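# Blank off the open air port

## Robot

A 6-joint arm with a two-finger parallel gripper is mounted at the origin on the work surface. World frame = base frame: x ahead of the robot, y to its left, z up, the work surface at z = 0. Lengths are in m, angles in rad, forces in N, time in s.
With the tool pointing down it reaches from about 0.35 to 0.775 m from the base axis. Payload 5.5 kg.
Tool frame: the origin (TCP) lies at the very end of the fingers, on their centre line; the grasp point (between the pads) lies 19 mm behind it (env.grip_point_offset is the distance from the TCP to the grasp point, in m); z points along the fingers, y is the line along which they close (so a half turn about z gives the same grasp; the last joint's range is limited). The gripper opens to 85 mm and grips with 20 to 120 N. Pads are 22 mm wide; open, the fingers measure 114 mm over their backs; the gripper's body (76 mm by 85 mm) begins 54 mm behind the grasp point. The pads swing forward as they close: fully open they stand 13 mm farther back than shut.
Start: joints at [-1.488, 0.313, 0.046, 1.304, 0, 1.431], TCP at [0.127, -0.561, 0.231] pointing down, gripper open.
Joint ranges: [-2.76, 2.76], [-0.86, 1.69], [-1.03, 1.26], [-2.2, 2.34], [-1.47, 1.5], [-3.14, 3.14]. Speed limits (rad/s): [2.57, 2.57, 3.14, 3.14, 3.14, 3.14].

## Interface

Orientations are given as a unit quaternion [w, x, y, z].
In Python, from workcell import sensors, imaging, workorder, env gives the robot as it stands.
- The arm moves only by the shell command python3 -m handwheel 'ROWS' [FORCE]. ROWS is JSON, a list of rows, each a list of 5 numbers: the shift along the tool's x, y, z in mm, then the turn about the tool's z in rad, then the opening, from 0 (shut) to 1 (fully open). A call has 1 to 8 rows; each row is the pose to reach, as a shift and turn from the pose commanded when the call began, along the tool's axes at that moment; what a row does not reach only later rows make up. A row lasts 1/10 s, in which the tool goes at most 50 mm and 8.59 degrees, less where a joint would pass 70% of its speed; a pose out of reach is approached as far as the arm can. A call with a gripper value outside its range is refused whole. The fingers move at their own pace and stop on an object; FORCE is the grip in N (left out, the last holds). Time passes only in rows, so rows that repeat a pose let the fingers close. It gives the time, the measured TCP pose, the force, the opening and the grip force at its end, in the units of the state.
- sensors.get_state(): the state, without advancing time (a new reading comes with each control period).
- imaging.read_camera(name): name is "scene" or "top" or "wrist"; returns a dict with "color" (480x640x3 uint8, blue, green, red), "z_map" (480x640 float32, m along the optical axis (not along the pixel's ray), 0 where there is no reading), "fx", "fy", "cx", "cy" (pixels), "xyz" and "rotation" of the camera in the world. Camera axes: x right, y down, z forward; pixel columns grow to the right and rows downward; lengths in m; the calibration is good to about 2 mm. A picture is of the moment at which its call begins.
- workorder.hand_in(): hands the job in; it is judged then, once.
The state is a dict: "clock": time; "joint_pos": joint angles; "qvel": joint speeds; "tau": joint torques, N m; "tcp_pos": TCP position; "orientation": TCP orientation; "wrist_force": force on the tool from outside, world axes, zero at the start; "ft_torque": the same for the moment, N m; "finger_gap": finger opening in m; "grip_force": force on a finger pad.
Only numpy, scipy, OpenCV 4.12 (cv2) and the standard library are available. Lean on these libraries where they do the work, as an engineer would, in place of code of your own. Each camera call takes 0.05 s, during which the arm holds its last target. There are 200 camera calls.

## Task

Close the one open port of the compressed-air manifold so that it can be pressurised: take the big-headed blanking plug out of its wooden block and push it into the open port, past the spring grip, until it clicks and its flange sits flush on the port's collar, then let go. Leave the slim plug standing in its own block.

Things in the scene. Friction and masses are not known exactly. Their poses are not given: they have to be found in the camera images.
- plug_knob (a point): The big plug's grip: grey knob 30 mm in diameter, 44 mm tall, on a 50 mm steel flange 6 mm thick. Point on the axis, 20 mm below the knob's top, 24 mm above the flange's upper and 30 mm above its lower face; z up the axis. At the start the flange rests on a fixed wooden block (89 x 89 x 60 mm high) with the stem in its 25 mm hole. Upright; lift over 46 mm to clear.
- plug: The big plug as a whole (rigid, round, about 0.12 kg): its origin is the tip of its steel stem, 76 mm below the knob's point; z up. The stem is 46 mm long from tip to flange, 20 mm in diameter, with a groove round it, and tapers over its last 13 mm to an 8 mm tip.
- port_mouth (a point): Open port: fixed upright brass fitting, one of three 120 mm apart on a bar along its y (the others have steel caps 12 mm above the rim). Point: centre of the 50 mm black collar's rim, 120 mm above the table; z up. 40 mm funnel to a 24 mm throat 15 mm down. Spring jaws resist the stem's last 20 mm (under 20 N, more than the plug's weight), then snap into its groove. Home: flange on rim, knob point 30 mm above.
- slim_knob (a point): The slim plug, not to be used: upright in a like wooden block, knob 18 mm in diameter, flange 34 mm, stem 12 mm. Point on its axis, 24 mm above the flange's upper face; z up.
There are look-alikes about, which are no part of the job. Leave any blue or red look-alike of the plug alone.

How it is judged:
At the end, for the whole second after the job is handed in: The big plug is home in the open port and at rest: its flange within 4 mm of the collar's rim (knob point 24 to 34 mm above the mouth point), within 10 mm of the port's axis, upright within 10 degrees (horizontal distance between plug_knob and port_mouth below 0.01 m and z of plug_knob in the frame of port_mouth between 0.024 and 0.034 m and angle between plug_knob's own z axis and vertical below 0.17 rad and linear speed of plug below 0.02 m/s); the robot touches nothing.
It fails at once if the slim plug is moved more than 20 mm from where it stood (distance of slim_knob from where it was at the start of the episode above 0.02 m).
It also fails if it takes over 38 s, if anything falls off the work surface, if the arm or the gripper's body presses on something with over 40 N, if the wrist force passes 120 N, or if a joint passes its speed limit or range.

## Working session

There is one attempt and no reset: what is moved stays moved. The work goes in short steps, Python scripts to look and compute and a shell command to move; the robot and the scene stay as the last step left them, time stands still between calls to the robot, and variables do not carry over. Pictures are saved under pics/ and viewed, at most 10 in all, crops included, and the job is handed in when it is done.

```bash
mkdir -p pics; ls
cat > h.py <<'E'
import numpy as np, cv2
from workcell import sensors, imaging, workorder, env
def snap(n,tag):
    d=imaging.read_camera(n); cv2.imwrite(f'pics/{tag}.png',d['color']); np.save(f'{tag}.npy',d,allow_pickle=True); return d
def load(tag): return np.load(f'{tag}.npy',allow_pickle=True).item()
def R(d):
    from scipy.spatial.transform import Rotation as Ro
    r=np.array(d['rotation'],float)
    return r if r.shape==(3,3) else Ro.from_quat(np.r_[r[1:],r[0]]).as_matrix()
def ray(d,u,v):
    return R(d)@np.array([(u-d['cx'])/d['fx'],(v-d['cy'])/d['fy'],1.])
def onz(d,u,v,z):
    r=ray(d,u,v); p=np.array(d['xyz']); return p+r*(z-p[2])/r[2]
def cloud(d):
    v,u=np.mgrid[:480,:640]; z=d['z_map']
    c=np.stack([(u-d['cx'])/d['fx']*z,(v-d['cy'])/d['fy']*z,z],-1)
    P=c@R(d).T+np.array(d['xyz']); P[z==0]=np.nan; return P
E
python3 - <<'E'
from h import *
print(sensors.get_state())
for n in ('top','scene'):
    d=snap(n,n+'0'); print(n,d['xyz'],d['rotation'],d['fx'],(d['z_map']>0).mean())
E
```

```text
pics
{'clock': 0.0, 'joint_pos': array([-1.48759083e+00,  3.13971863e-01,  4.49830607e-02,  1.30359732e+00,
        3.01831940e-05,  1.43121386e+00]), 'qvel': array([-0.00112174,  0.00090544, -0.00111095,  0.00073797,  0.00089558,
       -0.00150335]), 'tau': array([-3.69868776e-04, -4.80625105e+01,  2.98534405e+01,  1.92504411e-02,
       -2.63174270e-04,  8.65622496e-06]), 'tcp_pos': array([ 0.12701284, -0.56027716,  0.23042677]), 'orientation': array([-8.94117211e-04,  9.93801707e-01,  1.11163694e-01,  4.03080786e-05]), 'wrist_force': array([ 0.6489859 ,  0.34385128, -0.85708359]), 'ft_torque': array([-0.01242213,  0.012531  ,  0.00442742]), 'grip_force': 0.0, 'finger_gap': 0.08527424118186692}
top [0.29048989 0.01697058 1.15516463] [ 0.05411046 -0.69469318  0.71451879 -0.06274023] 531.9203749383012 0.9960709635416667
scene [0.98666582 0.88112122 0.77596534] [-0.11647241  0.24213175  0.84827322 -0.45633204] 559.2511688537733 0.9872200520833333
```

View pics/top0.png

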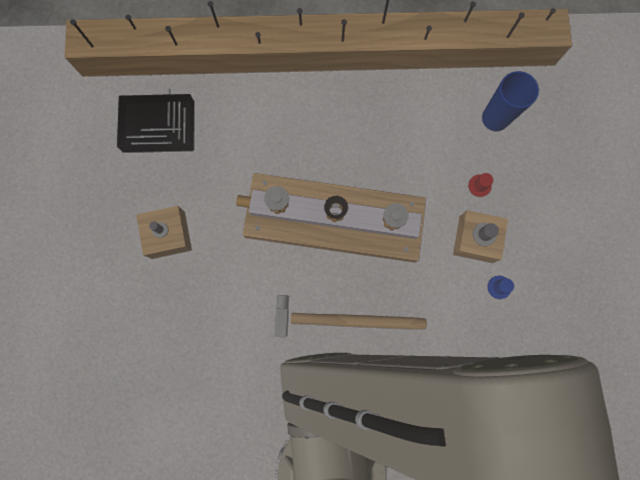

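View pics/scene0.png

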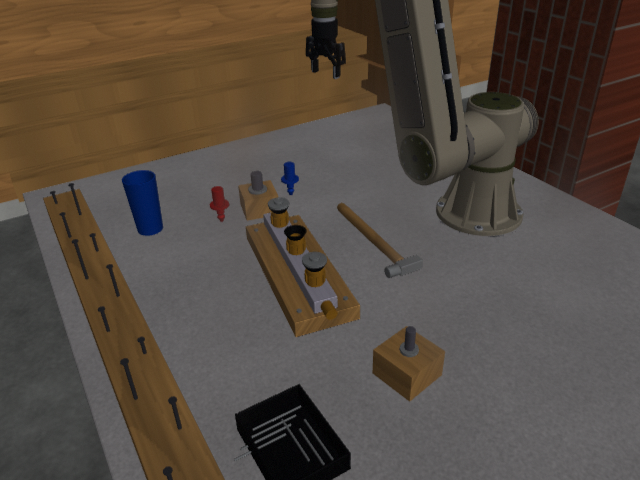

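The top view shows the big plug at about (487,232) with red and blue look-alikes beside it. The slim plug is at (158,228), the open black port at (336,208), and the caps at (277,198) and (396,215). Next I measure them.

Run:
```python
from h import *
for t,boxes in (('top0',{'big':(465,215,510,262),'slim':(140,205,188,255),'port':(318,190,355,226),'c1':(260,180,295,215),'c2':(378,198,415,235)}),
                ('scene0',{'big':(236,165,280,215),'slim':(372,322,446,398),'port':(280,222,310,258),'c1':(300,250,330,290),'c2':(266,195,293,228)})):
    d=load(t); P=cloud(d)
    for n,(a,b,c,e) in boxes.items():
        Q=P[b:e,a:c].reshape(-1,3)
        for lo,hi in {'big':[(.103,.117),(.062,.072)],'slim':[(.09,.125),(.062,.072)],'port':[(.114,.126)],'c1':[(.126,.145)],'c2':[(.126,.145)]}[n]:
            q=Q[(Q[:,2]>lo)&(Q[:,2]<hi)]
            if len(q): print(t,n,lo,len(q),'mean',q.mean(0).round(4),'mid',((q.min(0)+q.max(0))/2).round(4),'ext',np.ptp(q,axis=0).round(4))
d=load('top0')
# dark collar by contour
hsv=cv2.cvtColor(d['color'],cv2.COLOR_BGR2HSV); m=((hsv[...,2]<70)*255).astype('u1'); k=np.zeros_like(m); k[190:226,318:355]=255; m&=k
cs,_=cv2.findContours(m,0,1); c=max(cs,key=cv2.contourArea); (u,v),r=cv2.minEnclosingCircle(c); print('collar px',u,v,r, onz(d,u,v,.12), r*2*(d['xyz'][2]-.12)/d['fx'])
```

```text
top0 big 0.103 177 mean [ 0.4797 -0.3332  0.1099] mid [ 0.4798 -0.3339  0.1095] ext [0.0271 0.0286 0.0113]
top0 big 0.062 447 mean [ 0.4782 -0.3318  0.0647] mid [ 0.4762 -0.3382  0.0669] ext [0.0932 0.0938 0.0097]
top0 slim 0.09 85 mean [0.5073 0.3406 0.1062] mid [0.5079 0.3416 0.1023] ext [0.0165 0.0182 0.0227]
top0 slim 0.062 261 mean [0.5061 0.3377 0.0644] mid [0.5061 0.34   0.0667] ext [0.0958 0.0874 0.0094]
top0 port 0.114 210 mean [ 0.5354 -0.0237  0.1185] mid [ 0.534  -0.0238  0.1192] ext [0.0461 0.0481 0.0102]
top0 c1 0.126 257 mean [0.5537 0.0947 0.1291] mid [0.5536 0.0949 0.1311] ext [0.0487 0.0476 0.0103]
top0 c2 0.126 273 mean [ 0.5124 -0.1417  0.129 ] mid [ 0.5129 -0.1416  0.1318] ext [0.0491 0.0483 0.0115]
scene0 big 0.103 111 mean [ 0.4921 -0.2675  0.1093] mid [ 0.496  -0.2329  0.11  ] ext [0.0689 0.2262 0.0138]
scene0 big 0.062 238 mean [ 0.4824 -0.3164  0.0654] mid [ 0.4778 -0.2852  0.0669] ext [0.0999 0.1921 0.0097]
scene0 slim 0.09 147 mean [0.5088 0.3475 0.1041] mid [0.5064 0.3454 0.1012] ext [0.0182 0.0178 0.0223]
scene0 slim 0.062 418 mean [0.5104 0.3494 0.0642] mid [0.5069 0.3462 0.0669] ext [0.1003 0.0967 0.0097]
scene0 port 0.114 167 mean [ 0.531  -0.0202  0.1191] mid [0.5362 0.019  0.1199] ext [0.0581 0.1304 0.0117]
scene0 c1 0.126 247 mean [0.5534 0.0991 0.1289] mid [0.5524 0.0976 0.1306] ext [0.0486 0.0512 0.0092]
scene0 c2 0.126 163 mean [ 0.5113 -0.1358  0.1291] mid [ 0.5105 -0.1387  0.131 ] ext [0.0492 0.0496 0.01  ]
collar px 335.7558288574219 206.98837280273438 11.479666709899902 [ 0.53387534 -0.02337489  0.12      ] 0.044680916453877326
```

```bash
cat >> h.py <<'E'
def shift(x,y,z):
    from scipy.spatial.transform import Rotation as Ro
    s=sensors.get_state(); q=s['orientation']; M=Ro.from_quat(np.r_[q[1:],q[0]]).as_matrix()
    print('t',s['clock'],'j',s['joint_pos'].round(2),'tcp',s['tcp_pos'].round(4),'axes',M.round(3).tolist()); print('shift mm',(M.T@(np.array([x,y,z])-s['tcp_pos'])*1e3).round(1))
E
python3 -c "
from h import *
shift(.480,-.3330,.18)"
```

```text
t 0.1 j [-1.49  0.31  0.05  1.3   0.    1.43] tcp [ 0.127  -0.5603  0.2305] axes [[0.975, 0.221, -0.0], [0.221, -0.975, 0.002], [0.0, -0.002, -1.0]]
shift mm [ 394.5 -143.6   50.8]
```

```bash
python3 -m handwheel '[[40,-14,0,0,1],[85,-30,0,0,1],[130,-47,0,0,1],[175,-63,0,0,1],[220,-79,10,0,1],[265,-96,20,0,1],[310,-113,30,0,1],[350,-127,40,0,1]]' 100 && python3 -m handwheel '[[30,-11,7,0,1],[44.5,-16.6,10.8,0,1],[44.5,-16.6,10.8,0,1],[44.5,-16.6,10.8,0,1]]'
python3 - <<'E'
from h import *
shift(.480,-.333,.076); snap('wrist','w1')
E
```

```text
clock: 0.9
tcp_pos: [0.4418, -0.3578, 0.1906]
orientation: [-0.0, 0.994, 0.112, -0.0]
wrist_force: [0.1, -0.5, 0.2]
finger_gap: 0.085
grip_force: 0.0
clock: 1.3
tcp_pos: [0.4795, -0.3338, 0.1803]
orientation: [-0.0, 0.994, 0.111, -0.001]
wrist_force: [0.7, 0.3, -0.2]
finger_gap: 0.0853
grip_force: 0.0
t 1.3 j [-0.75  0.35 -0.03  1.19 -0.    2.17] tcp [ 0.4795 -0.3338  0.1803] axes [[0.975, 0.221, -0.001], [0.221, -0.975, 0.0], [-0.001, -0.0, -1.0]]
shift mm [  0.7  -0.6 104.3]
```

View pics/w1.png

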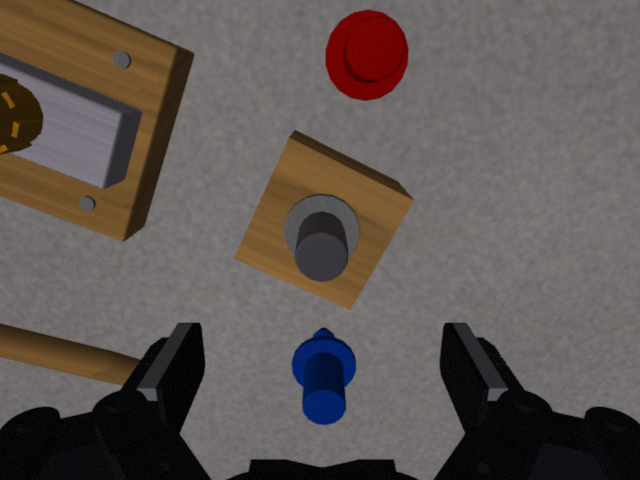

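The wrist view shows the knob top at (322,257), centred between the finger pads, with the blue and red look-alikes at (323,375) and (367,55), clear of the fingers. I'll check the position from this view.

```bash
python3 - <<'E'
from h import *
d=load('w1'); print(onz(d,322,257,.110)); P=cloud(d)[180:300,270:380].reshape(-1,3); q=P[(P[:,2]>.107)&(P[:,2]<.113)]; print(len(q),((q.min(0)+q.max(0))/2).round(4),np.ptp(q,axis=0))
E
python3 -m handwheel '[[0.7,-0.6,30,0,1],[0.7,-0.6,60,0,1],[0.7,-0.6,85,0,1],[0.7,-0.6,100,0,1],[0.7,-0.6,104,0,1],[0.7,-0.6,104,0,1]]'
```

```text
[ 0.4800823 -0.3337464  0.11     ]
2135 [ 0.48   -0.3331  0.1097] [0.02932542 0.02955578 0.00541311]
clock: 1.95
tcp_pos: [0.4796, -0.3337, 0.0765]
orientation: [-0.0, 0.994, 0.11, -0.0]
wrist_force: [-0.3, 0.5, 0.3]
finger_gap: 0.0853
grip_force: 0.0
```

```bash
python3 -m handwheel '[[0,0,0,0,0],[0,0,0,0,0],[0,0,0,0,0],[0,0,0,0,0],[0,0,0,0,0],[0,0,0,0,0],[0,0,0,0,0],[0,0,0,0,0]]' 100; python3 -m handwheel '[[0,0,0,0,0],[0,0,0,0,0],[0,0,-15,0,0],[0,0,-30,0,0],[0,0,-50,0,0],[0,0,-70,0,0],[0,0,-70,0,0]]' 100
```

```text
clock: 2.75
tcp_pos: [0.4812, -0.3333, 0.0776]
orientation: [0.001, 0.994, 0.111, 0.001]
wrist_force: [-1.1, -0.9, 5.0]
finger_gap: 0.0277
grip_force: 98.4
clock: 3.45
tcp_pos: [0.4819, -0.3339, 0.149]
orientation: [0.002, 0.994, 0.111, 0.002]
wrist_force: [0.8, -0.6, -0.9]
finger_gap: 0.0279
grip_force: 98.6
```

```bash
python3 -m handwheel '[[0,0,-30,0,0],[0,0,-60,0,0],[0,0,-90,0,0],[0,0,-90,0,0],[0,0,-90,0,0]]'
python3 - <<'E'
from h import *
shift(.534,-.0225,.24); d=snap('scene','s1'); cv2.imwrite('pics/s1c.png',cv2.resize(d['color'][60:300,170:410],None,fx=2.5,fy=2.5))
E
```

```text
clock: 3.95
tcp_pos: [0.4807, -0.3329, 0.2357]
orientation: [-0.0, 0.994, 0.111, -0.0]
wrist_force: [0.0, -0.0, -1.9]
finger_gap: 0.0278
grip_force: 98.7
t 3.95 j [-0.74  0.33  0.08  1.32 -0.    2.18] tcp [ 0.4807 -0.3329  0.2357] axes [[0.975, 0.221, -0.0], [0.221, -0.975, 0.0], [-0.0, -0.0, -1.0]]
shift mm [ 120.6 -290.9   -4.3]
```

View pics/s1c.png

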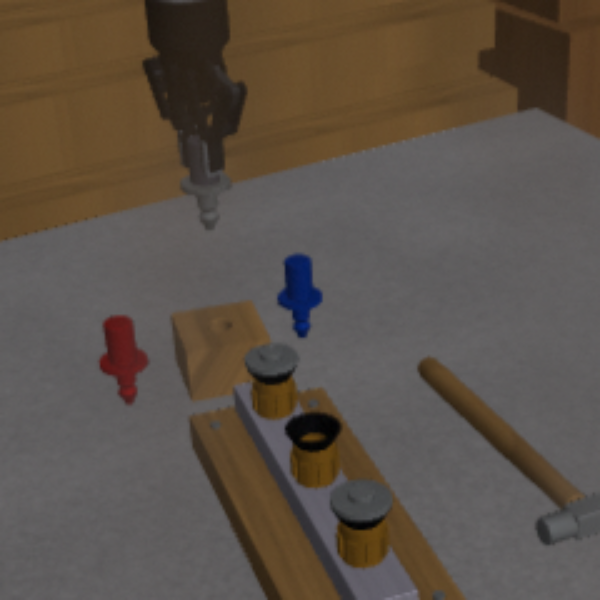

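The plug hangs upright in the grip: the flange shows at (205,183) in the crop and the block is empty. I'm moving over the port now.

```bash
python3 -m handwheel '[[12,-29,0,0,0],[29,-70,-2,0,0],[46,-111,-4,0,0],[63,-152,-4,0,0],[80,-193,-4,0,0],[97,-234,-4,0,0],[109,-263,-4,0,0],[115,-278,-4,0,0]]' && python3 -m handwheel '[[5.6,-12.9,0,0,0],[5.6,-12.9,0,0,0],[5.6,-12.9,0,0,0],[5.6,-12.9,0,0,0]]'
python3 - <<'E'
from h import *
shift(.534,-.0225,.20)
d=snap('wrist','w2')
P=cloud(d); m=(P[...,2]>.114)&(P[...,2]<.145)&(np.hypot(P[...,0]-.534,P[...,1]+.0225)<.16)
q=P[m]
for n,c in (('c1',(.553,.096)),('c2',(.512,-.14)),('port',(.534,-.0225))):
    r=q[np.hypot(q[:,0]-c[0],q[:,1]-c[1])<.04]
    if len(r): print(n,len(r),((r.min(0)+r.max(0))/2).round(4),np.ptp(r,axis=0).round(4))
E
```

```text
clock: 4.8
tcp_pos: [0.5302, -0.0333, 0.2381]
orientation: [-0.001, 0.994, 0.113, -0.002]
wrist_force: [-0.8, -0.7, -0.8]
finger_gap: 0.028
grip_force: 99.0
clock: 5.2
tcp_pos: [0.5338, -0.0234, 0.24]
orientation: [0.0, 0.994, 0.111, -0.0]
wrist_force: [1.0, 0.2, -1.3]
finger_gap: 0.028
grip_force: 99.0
t 5.2 j [-0.19  0.23 -0.04  1.3  -0.    2.73] tcp [ 0.5338 -0.0234  0.24  ] axes [[0.976, 0.22, -0.001], [0.22, -0.976, -0.0], [-0.001, 0.0, -1.0]]
shift mm [ 0.4 -0.9 40. ]
c1 5352 [0.5536 0.0956 0.1271] [0.0498 0.0498 0.0152]
c2 3951 [ 0.5125 -0.1403  0.1266] [0.0493 0.0501 0.016 ]
port 1748 [ 0.5344 -0.0222  0.1187] [0.0457 0.0482 0.0094]
```

View pics/w2.png

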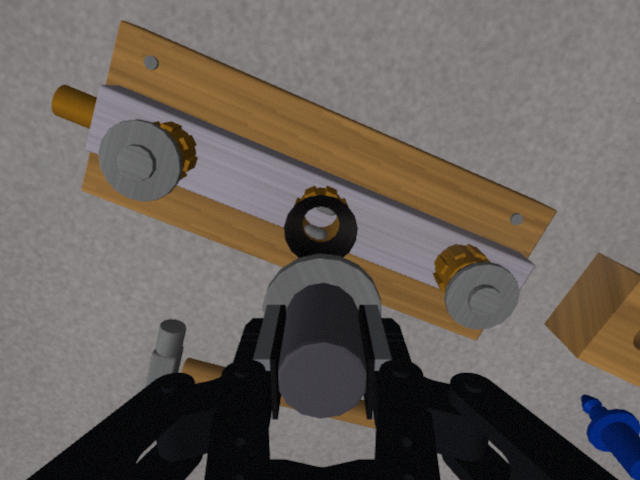

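The wrist view shows the plug held upright with its knob top at about (322,372). The port is at (321,226) ahead of it, and the caps are at (140,160) and (481,295).

Run:
```python
from h import *
d=load('w2'); P=cloud(d)
k=P[285:420,278:368].reshape(-1,3); k=k[(k[:,2]>.265)&(k[:,2]<.28)]; print('top',len(k),((k.min(0)+k.max(0))/2).round(4),np.ptp(k,axis=0).round(4),np.median(k[:,2]))
f=P[250:320,255:390].reshape(-1,3); f=f[(f[:,2]>.215)&(f[:,2]<.24)]; print('flange',len(f),((f.min(0)+f.max(0))/2).round(4),np.ptp(f,axis=0).round(4),np.median(f[:,2]))
```

```text
top 6777 [ 0.5332 -0.0234  0.2722] [0.031  0.0326 0.0143] 0.27282825269894273
flange 4322 [ 0.5415 -0.0232  0.231 ] [0.0324 0.0489 0.0179] 0.22904974325687016
```

```bash
python3 -m handwheel '[[0.2,-1,20,0,0],[0.2,-1,40,0,0],[0.2,-1,55,0,0],[0.2,-1,65,0,0],[0.2,-1,75,0,0],[0.2,-1,80,0,0],[0.2,-1,80,0,0]]' 120
```

```text
clock: 5.95
tcp_pos: [0.5337, -0.0217, 0.16]
orientation: [-0.0, 0.994, 0.111, -0.0]
wrist_force: [-0.5, -0.7, -1.6]
finger_gap: 0.0277
grip_force: 118.2
```

No contact force yet. I'm pressing in slowly.

```bash
python3 -m handwheel '[[0,0,4,0,0],[0,0,8,0,0],[0,0,12,0,0],[0,0,14,0,0]]';  python3 -m handwheel '[[0,0,3,0,0],[0,0,6,0,0],[0,0,8,0,0],[0,0,9,0,0],[0,0,9,0,0]]'
```

```text
clock: 6.35
tcp_pos: [0.5359, -0.0218, 0.1491]
orientation: [0.001, 0.994, 0.111, 0.003]
wrist_force: [-1.0, 0.3, 13.8]
finger_gap: 0.0275
grip_force: 118.8
clock: 6.85
tcp_pos: [0.5343, -0.0216, 0.1377]
orientation: [0.0, 0.994, 0.111, 0.0]
wrist_force: [0.7, 0.8, 3.0]
finger_gap: 0.0276
grip_force: 118.5
```

The force rose to about 14 N and then fell to 3 N, which looks like the click. I'll press a little more to seat the flange.

```bash
python3 -m handwheel '[[0,0,1,0,0],[0,0,2,0,0],[0,0,3,0,0],[0,0,3,0,0]]'
python3 - <<'E'
from h import *
d=snap('wrist','w3'); P=cloud(d)
k=P[270:420,270:370].reshape(-1,3); k=k[(k[:,2]>.155)&(k[:,2]<.18)&(np.hypot(k[:,0]-.5335,k[:,1]+.022)<.02)]; print('top',len(k),((k.min(0)+k.max(0))/2).round(4),np.median(k[:,2]))
E
```

```text
clock: 7.25
tcp_pos: [0.5344, -0.0215, 0.1376]
orientation: [0.001, 0.994, 0.111, 0.001]
wrist_force: [-6.0, 0.6, 21.7]
finger_gap: 0.0276
grip_force: 120.5
top 8754 [ 0.534  -0.021   0.1674] 0.17035983036066432
```

The fingers stopped at a hard stop and the knob top is at 0.170 m, so the plug is home. I'll relieve the load, release and back off.

```bash
python3 -m handwheel '[[0,0,-3,0,0],[0,0,-3,0,0.5],[0,0,-3,0,1],[0,0,-3,0,1],[0,0,-3,0,1],[0,0,-3,0,1],[0,0,-3,0,1],[0,0,-3,0,1]]' 20; python3 -m handwheel '[[0,0,0,0,1],[0,0,-10,0,1],[0,0,-30,0,1],[0,0,-60,0,1],[0,0,-90,0,1],[0,0,-110,0,1],[0,0,-110,0,1],[0,0,-110,0,1]]'
python3 - <<'E'
from h import *
d=snap('wrist','w4'); P=cloud(d)
k=P.reshape(-1,3); k=k[(k[:,2]>.16)&(k[:,2]<.18)&(np.hypot(k[:,0]-.5335,k[:,1]+.022)<.03)]; print('top',len(k),((k.min(0)+k.max(0))/2).round(4),np.median(k[:,2]))
E
```

```text
clock: 8.1
tcp_pos: [0.534, -0.0215, 0.1375]
orientation: [0.0, 0.994, 0.111, 0.0]
wrist_force: [0.7, 0.7, -0.3]
finger_gap: 0.0856
grip_force: 0.0
clock: 8.9
tcp_pos: [0.5342, -0.0215, 0.2479]
orientation: [0.0, 0.994, 0.111, 0.001]
wrist_force: [0.1, 0.9, -0.4]
finger_gap: 0.0854
grip_force: 0.0
top 2182 [ 0.5335 -0.0213  0.1663] 0.1705490823686888
```

View pics/w4.png

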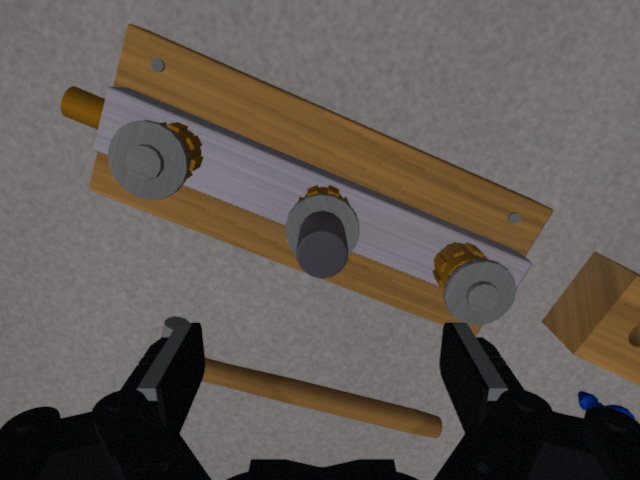

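The plug stands upright in the port, with the knob at (322,254) and the flange at (322,229) covering the collar. The gripper is clear of everything.

```bash
python3 -c "
from workcell import workorder
print(workorder.hand_in())"
```

```text
the job is handed in; nothing more can be done
None
```

The big plug is home in the open port, clicked in with its flange on the rim and upright; the gripper is open and clear, the slim plug was not touched, and the job was handed in at about 9 s (no verdict was shown).

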